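Refit the shaker caddy on its counter screws and put the cocoa shaker back

TASK

Refit the aluminium shaker caddy on the counter: set its keyholed base down over the two screw heads that stand up through the black rubber pad, with its shaker ring to the robot's left, then slide it straight away from the robot along the keyholes until it is fully home and the ball catch clicks up into its hole. Then stand the glass cocoa shaker upright in the caddy's ring and let go. The screws stand a few millimetres off where the pad suggests, so feel for them and never force the caddy against them or bang the glass down, and leave everything else on the counter where it is.

Things in the scene. Friction and masses are not known exactly. Their poses are not given: they have to be found in the camera images.
- pad: Fixed black rubber pad on the counter, 124 x 268 x 3 mm (x, y, z); origin at the centre of its underside (counter level), z up. Oversize holes at (0, +108) and (0, -108) mm, through each of which a screw stands, and at (36, 0) mm, where the ball catch stands. In place, the caddy lies flat on this pad with its x and y axes parallel to the pad's.
- hole_a (a point): Centre of the pad's 32 mm hole at its +y end, on the pad's top face (3 mm above the counter). In it stands a fixed pan-head screw: shank 6 mm, head 14 mm across, slightly bevelled, underside of the head 5.5 mm and top 8.8 mm above the pad. The two screws are 216 mm apart along the pad's y.
- hole_b (a point): Centre of the pad's 32 mm hole at its -y end, on the pad's top face. The pad was laid by eye: screws and catch, set true to one another and parallel to the pad, stand up to 8 mm in x and up to 6 mm in y off the centres of their holes, the same shift for all three, different every time and not measured.
- catch (a joint): Spring ball catch, a 10 mm steel ball midway between the screws and 36 mm in +x from their line: how far the ball is pressed down, m. 0 = up, 3 mm proud of the pad; about 0.003 = pressed flush by a plate lying on it (spring 1.5 to 2.7 N). Under the caddy it comes up again only when the caddy is home, with its catch hole over the ball.
- caddy_grip (a point): Centre of the loose caddy's teak grip, a bar 18 x 52 x 22 mm (x, y, z) on two thin rods, free all round, 75 mm above the caddy's underside, over its middle and its centre of mass (0.4 to 0.6 kg). Caddy axes, z up. The shaker ring is at +y, a sachet tray (66 mm wide, sachets 55 mm tall) at -y, inner edges 27 mm from the grip's centre.
- caddy: The caddy: brushed aluminium base plate 110 x 250 x 4 mm (x, y, z), origin at the centre of its underside, z up; stands loose on the counter at the start. Two keyholes (entry_a, entry_b) go through it near its ends; a 10 mm catch hole goes through it at x = +28, y = 0 mm.
- entry_a (a point): Centre, at the plate's underside, of the round entry (16 mm) of the keyhole at the caddy's +y end: caddy x = +8, y = +108 mm. The entry passes the screw head and lets the plate drop flat on the pad.
- entry_b (a point): The same at the caddy's -y end: x = +8, y = -108 mm. From each entry a slot 9 mm wide runs towards the caddy's -x and stops the screw shank 16 mm from the entry's centre: the caddy itself travels 16 mm in its own +x to be home.
- nest (a point): Centre of the floor of the caddy's shaker ring, on its cork liner (6 mm above the plate's underside) at caddy x = 0, y = +62 mm. Ring 66 mm inside, 70 mm outside, 22 mm high above the plate, open at the top; z up.
- shaker_mid (a point): Loose cocoa shaker, 0.2 to 0.3 kg: round glass body 60 mm across and 68 mm tall, brown cocoa inside, domed steel cap 61 mm across; 100 mm tall in all. This point lies on its axis, 50 mm above its underside; z up. It stands on the counter in one of three places that it exchanges with cup and jug.
- shaker: The shaker again: origin at the centre of its underside.
- cup: Bystander: red cappuccino cup, rim 86 mm across, 60 mm tall, handle to its +y (63 mm from the axis); origin at the centre of its underside.
- jug: Bystander: steel milk jug, 82 mm across, 100 mm tall, handle to its +y (68 mm from the axis); origin at the centre of its underside.
- spoons: Bystander: stack of three brass espresso spoons, 110 mm long along x, 10 mm high; origin under its middle.
- tamper: Bystander: tamper with steel base 58 mm across and dark wood handle, 83 mm tall, standing on a rubber mat; origin at the centre of its underside.
- sugar: Bystander: amber glass sugar jar with black lid, 72 mm across, 120 mm tall; origin at the centre of its underside.
- portafilter: Bystander: portafilter lying with its black handle along its +x (182 mm from the basket's axis), basket 70 mm across, 52 mm tall; origin under the basket.
Mind the look-alikes: they are no part of the job. What is shaped like the shaker but purple or turquoise is not meant.

How it is judged:
By the outcome, as a careful person would: the job done as asked, in the order asked, and still so for the second after the job is handed in, with the robot touching nothing.
It also fails if it takes over 72 s, if anything falls off the work surface, if the arm or the gripper's body presses on something with over 40 N, if the wrist force passes 120 N, or if a joint passes its speed limit or range.

ROBOT

A 6-joint arm with a two-finger parallel gripper is mounted at the origin on the work surface. World frame = base frame: x ahead of the robot, y to its left, z up, the work surface at z = 0. Lengths are in m, angles in rad, forces in N, time in s.
With the tool pointing down it reaches from about 0.35 to 0.775 m from the base axis. Payload 7.3 kg.
Tool frame: the origin (TCP) lies on the centre line of the jaws, within the pads' length; the fingertips stand 17 mm ahead of it and the grasp point (between the pads) lies 2 mm behind it (robot.tip_extent is the distance from the TCP to the fingertips, in m); z points along the fingers, y is the line along which they close (so a half turn about z gives the same grasp; the last joint's range is limited). The gripper opens to 92 mm and grips with 3 to 60 N. Pads are 19 mm wide; open, the fingers measure 130 mm over their backs; the gripper's body (75 mm by 190 mm) begins 47 mm behind the grasp point.
Start: joints at [-1.455, 0.342, 1.524, -0, 1.275, -0.146], TCP at [0.136, -0.507, 0.244] pointing down, gripper open.
Joint ranges: [-2.53, 2.53], [-0.77, 2.02], [0.04, 2.7], [-1, 4.14], [0.28, 2.66], [-3.11, 3.11]. Speed limits (rad/s): [2.57, 2.57, 3.14, 3.14, 3.14, 3.14].

INTERFACE

Orientations are given as [roll, pitch, yaw] about the fixed x, y, z axes, in that order (R = Rz(yaw) Ry(pitch) Rx(roll)).
In Python, from cell import robot gives the robot as it stands.
- The arm moves only by the tool step_arm, never from a script. Its argument "motion" is a list of rows, each a list of 2 entries, a list of its own where there are three numbers: the shift along the tool's x, y, z in units of 60 mm (1.0 is 60 mm), then the turn about the tool's z in rad. In form: [[[x, y, z], spin], ...]. A call has 1 to 10 rows; each row is the pose to reach, as a shift and turn from the pose commanded when the call began, along the tool's axes at that moment; what a row does not reach only later rows make up. A row lasts 1/8 s, in which the tool goes at most 62.5 mm and 10.7 degrees, less where a joint would pass 70% of its speed; a pose out of reach is approached as far as the arm can. A call with a gripper value outside its range is refused whole. "hand" is the closure in counts, from 0 (fully open) to 255 (shut), set as the call begins (left out, the last holds). The fingers move at their own pace and stop on an object; "squeeze" is the grip in N (left out, the last holds). Time passes only in rows, so rows that repeat a pose let the fingers close. It gives the time, the measured TCP pose, the force, the opening and the grip force at its end, in the units of the state.
- robot.observe(): the state, without advancing time (a new reading comes with each control period).
- robot.read_camera(name): name is "scene" or "top" or "wrist"; returns a dict with "pixels" (420x560x3 uint8, red, green, blue), "intrinsics" (3x3 intrinsics, pixels), "xyz" and "rotation" of the camera in the world; the wrist camera has in their place "T_tool_cam" (4x4, takes a point from camera to tool coordinates, whose origin is the TCP and whose axes are the flange's). Camera axes: x right, y up, looking along -z (the intrinsics and any distortion apply to the point x, -y, -z); pixel columns grow to the right and rows downward; lengths in m; the calibration is good to about 2 mm. A picture is of the moment at which its call begins: read the wrist's pose just before it. There is no depth.
- robot.hand_in(): hands the job in; it is judged then, once.
The state is a dict: "time": time; "qpos": joint angles; "qvel": joint speeds; "joint_efforts": joint torques, N m; "tool_pos": TCP position; "tool_rot": TCP orientation; "contact_force": force on the tool from outside, world axes, zero at the start; "torque": the same for the moment, N m; "opening": finger opening in m; "grip_force": force on a finger pad.
Only numpy, scipy, OpenCV 4.12 (cv2) and the standard library are available. Lean on these libraries where they do the work, as an engineer would, in place of code of your own. Each camera call takes 0.05 s, during which the arm holds its last target. There are 200 camera calls.

## Working session

There is one attempt and no reset: what is moved stays moved. The work goes in short steps, Python scripts to look and compute and a tool call to move; the robot and the scene stay as the last step left them, time stands still between calls to the robot, and variables do not carry over. Pictures are saved under pics/ and viewed, at most 10 in all, crops included, and the job is handed in when it is done.

Besides the shell and the picture viewer there is one more tool, called after ">>>" as name(argument=value, ...), one argument or row to a line, values as JSON. step_arm: Moves the arm, as the interface text tells. Its arguments: {"type":"object","properties":{"motion":{"type":"array"},"hand":{"type":"number"},"squeeze":{"type":"number"}},"required":["motion"]}

```bash
mkdir -p pics; ls
cat > h.py <<'E'
import numpy as np, cv2
from cell import robot
def save(n,f,box=None,s=1):
    c=robot.read_camera(n); p=c["pixels"]
    if box: p=p[box[1]:box[3],box[0]:box[2]]
    p=cv2.resize(p,None,fx=s,fy=s,interpolation=cv2.INTER_CUBIC)
    cv2.imwrite(f,p[...,::-1]); return c
def ray(c,uv):
    K=np.array(c["intrinsics"]); u=np.linalg.solve(K,[uv[0],uv[1],1])
    return np.array(c["xyz"]),np.array(c["rotation"])@(u*[1,-1,-1])
def pt(c,uv,z):
    o,d=ray(c,uv); return o+d*(z-o[2])/d[2]
def proj(c,p):
    q=np.array(c["rotation"]).T@(np.array(p)-c["xyz"]); q=q*[1,-1,-1]
    q=np.array(c["intrinsics"])@q; return q[:2]/q[2]
E
python3 - <<'E'
from h import *
for n in("scene","top"):
    c=save(n,f"pics/{n}.png",s=1.42); print(n,{k:np.round(v,4).tolist() if not isinstance(v,str) else v for k,v in c.items() if k!="pixels"})
print(robot.observe())
E
```

```text
pics
scene {'intrinsics': [[449.5668, 0.0, 289.9038], [0.0, 449.5668, 209.2925], [0.0, 0.0, 1.0]], 'xyz': [1.0742, 0.422, 1.1469], 'rotation': [0.5337, -0.013, 2.2663]}
top {'intrinsics': [[461.6439, 0.0, 281.9456], [0.0, 461.6439, 205.1093], [0.0, 0.0, 1.0]], 'xyz': [0.4086, 0.0512, 1.4699], 'rotation': [0.1004, -0.0078, -1.5773]}
{'time': 0.1, 'qpos': array([-1.45500164e+00,  3.42640589e-01,  1.52490332e+00,  2.36698595e-05,
        1.27540170e+00, -1.46017152e-01]), 'qvel': array([-0.00165009, -0.0022758 , -0.00198492, -0.00064968,  0.00186275,
       -0.00098094]), 'joint_efforts': array([ 3.26931789e-03, -4.31999981e+01, -2.44696480e+01,  7.18645309e-02,
        5.25353872e-02, -6.21376989e-05]), 'tool_pos': array([ 0.13586703, -0.50677106,  0.24312725]), 'tool_rot': array([-3.14025739e+00, -2.19248051e-04,  2.61804789e-01]), 'contact_force': array([-0.53740923,  0.2552158 ,  0.46773572]), 'torque': array([ 0.02900512, -0.02229582,  0.00298539]), 'grip_force': 0.0, 'opening': 0.09177067322607843}
```

View pics/top.png

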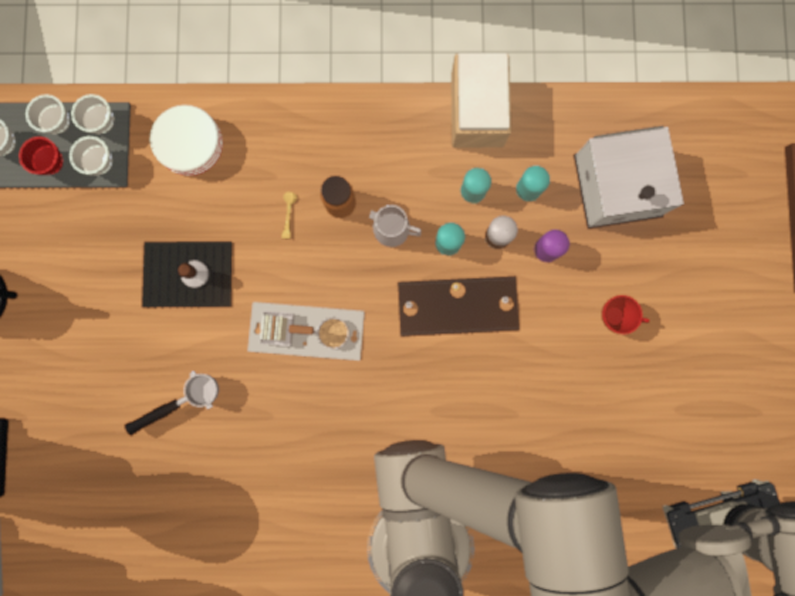

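View pics/scene.png

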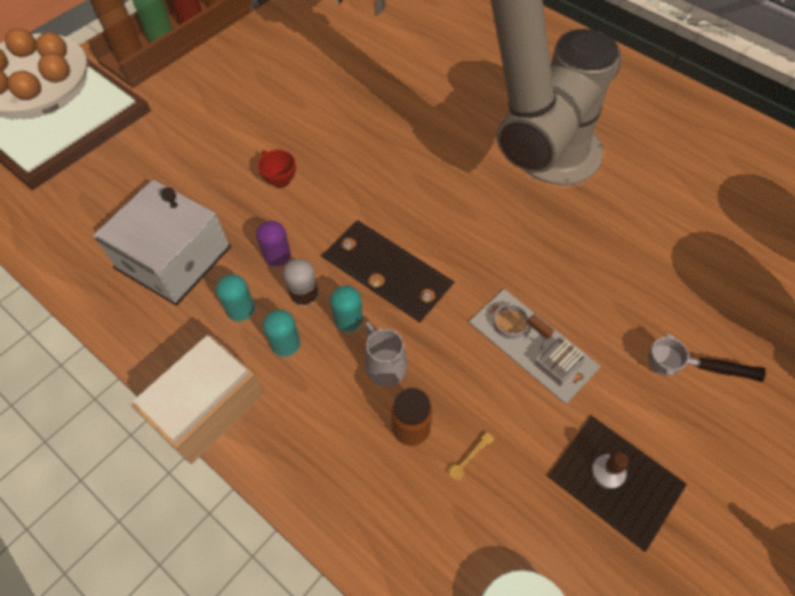

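The top view (x1.42) shows:
- **Pad:** centre about (459,306), holes at (410,309) and (506,303), catch at (457,290) on the side away from the robot.
- **Caddy:** about (306,331), with the ring to the right, so it needs a half turn.
- **Shaker candidates:** steel cap over brown body at (502,232); turquoise at (450,238), (476,185) and (533,183); purple at (552,245). Only (502,232) has a steel cap and brown cocoa, so that fits the description.

I'll confirm it in a crop.

```bash
sed -i 's/^from cell.*/from cell import robot\nfrom scipy.spatial.transform import Rotation as Ro/; s/np.array(c\["rotation"\])/Ro.from_euler("xyz",c["rotation"]).as_matrix()/' h.py
python3 - <<'E'
from h import *
c=save("scene","pics/crop.png",(160,130,420,300),3)
t=robot.read_camera("top")
s=1.42
for n,uv,z in [("padc",(459,306),.003),("ha",(410,309),.01),("hb",(506,303),.01),("catch",(457,290),.006),("cad",(302,330),.08),("ring",(334,333),.026),("cadTL",(252,303),.004),("cadTR",(364,310),.004),("cadBL",(248,350),.004),("cadBR",(362,360),.004),("shaker",(502,230),.1),("turq",(450,236),.1),("purp",(553,242),.1),("turq2",(533,180),.1),("turq3",(476,182),.1),("cup",(620,314),.06),("jug",(391,222),.1),("sugar",(337,189),.12),("portaf",(201,390),.05)]:
    print(n,np.round(pt(t,(uv[0]/s,uv[1]/s),z),3))
print("scene cap",np.round(pt(c,(299/s,270/s),.1),3))
w=robot.read_camera("wrist");print(np.round(w["T_tool_cam"],4).tolist(),w["intrinsics"].tolist(),w.keys())
E
```

```text
padc [ 0.522 -0.093  0.003]
ha [0.516 0.018 0.01 ]
hb [ 0.528 -0.197  0.01 ]
catch [ 0.558 -0.088  0.006]
cad [0.467 0.248 0.08 ]
ring [0.463 0.185 0.026]
cadTL [0.532 0.371 0.004]
cadTR [0.514 0.12  0.004]
cadBL [0.427 0.378 0.004]
cadBR [0.403 0.125 0.004]
shaker [ 0.676 -0.177  0.1  ]
turq [ 0.664 -0.066  0.1  ]
purp [ 0.65  -0.285  0.1  ]
turq2 [ 0.784 -0.246  0.1  ]
turq3 [ 0.78  -0.124  0.1  ]
cup [ 0.499 -0.435  0.06 ]
jug [0.694 0.058 0.1  ]
sugar [0.761 0.171 0.12 ]
portaf [0.342 0.467 0.05 ]
scene cap [ 0.685 -0.171  0.1  ]
[[0.001, 0.9615, 0.2749, 0.0741], [1.0, -0.0011, -0.0, 0.0002], [0.0003, 0.2749, -0.9615, -0.1417], [0.0, 0.0, 0.0, 1.0]] [[346.07110514138003, 0.0, 278.99304206130046], [0.0, 346.07110514138003, 205.96175875426735], [0.0, 0.0, 1.0]] dict_keys(['pixels', 'intrinsics', 'T_tool_cam'])
```

View pics/crop.png

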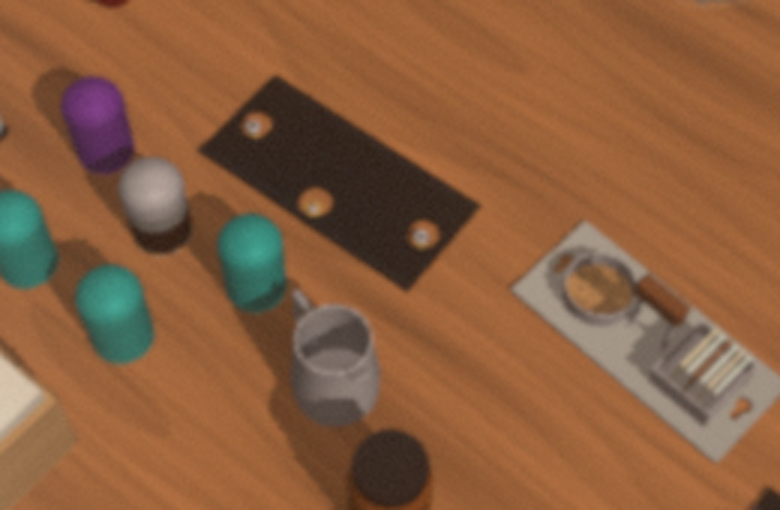

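Crop confirms it: the steel-capped brown shaker is at crop (155,205), purple stands at (97,122) and turquoise at (252,262), (20,240) and (113,312). Next I move over the pad to look for the screws with the wrist camera.

>>> step_arm(
  motion=[
    [[1,-0.62,0],-0.17],
    [[2,-1.25,0],-0.34],
    [[3,-1.9,0],-0.51],
    [[4,-2.5,0],-0.68],
    [[5,-3.1,0],-0.85],
    [[6,-3.75,0],-1.02],
    [[7,-4.4,0],-1.2],
    [[7.7,-4.8,0],-1.32],
    [[8,-5,0],-1.36],
    [[8,-5,0],-1.36],
  ],
  hand=0,
)

```text
time: 1.5
tool_pos: [0.5237, -0.0898, 0.2432]
tool_rot: [3.141, -0.001, 1.627]
contact_force: [0.7, -0.5, -0.8]
opening: 0.0921
grip_force: 0.0
```

```bash
cat >> h.py <<'E'
def wrist(f=None,box=None,s=1):
    o=robot.observe(); c=robot.read_camera("wrist"); T=np.eye(4); T[:3,:3]=Ro.from_euler("xyz",o["tool_rot"]).as_matrix(); T[:3,3]=o["tool_pos"]
    W=T@np.array(c["T_tool_cam"]); c["xyz"]=W[:3,3]; c["rotation"]=Ro.from_matrix(W[:3,:3]).as_euler("xyz")
    if f:
        p=c["pixels"]
        if box: p=p[box[1]:box[3],box[0]:box[2]]
        cv2.imwrite(f,cv2.resize(p,None,fx=s,fy=s,interpolation=cv2.INTER_CUBIC)[...,::-1])
    return c
def shift(p,yaw):
    "tool-axis shift in units, spin"
    o=robot.observe(); R=Ro.from_euler("xyz",o["tool_rot"]).as_matrix()
    print("shift",np.round(R.T@(np.array(p)-o["tool_pos"])/.06,3),"spin",round((o["tool_rot"][2]-yaw+np.pi)%(2*np.pi)-np.pi,3))
E
python3 - <<'E'
from h import *
o=robot.observe();print(o["time"],o["tool_pos"],o["tool_rot"])
c=wrist("pics/w1.png",s=1.42); np.save("w1.npy",c,allow_pickle=True)
for p in [(.516,.018,.0118),(.528,-.197,.0118)]: print(proj(c,p))
E
```

```text
1.5 [ 0.52373452 -0.08984001  0.24322743] [ 3.14135382e+00 -6.52163607e-04  1.62737029e+00]
[277.21442464  72.03037826]
[277.13301669 266.76509657]
```

View pics/w1.png

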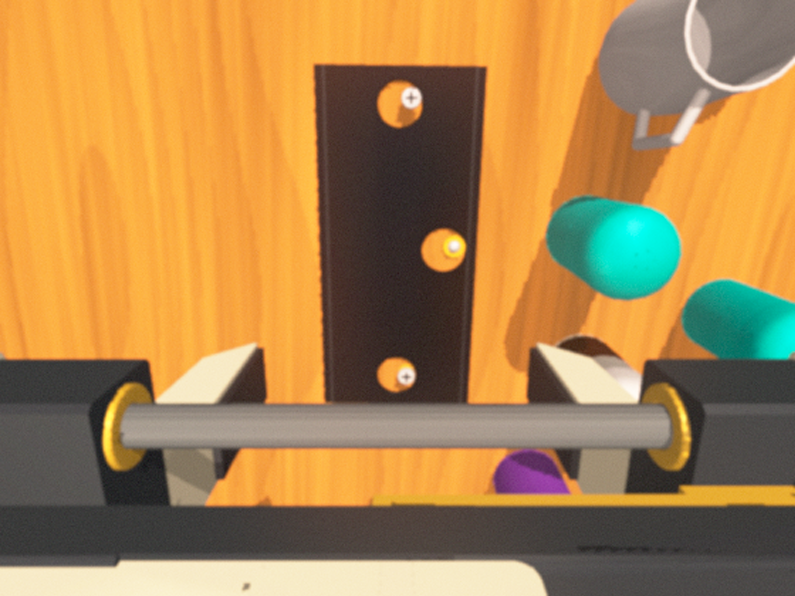

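Wrist view (x1.42): screws at (411,97) and (406,376), catch at (454,246), all shifted in their holes toward +x and slightly +y. Next I move over the caddy.

>>> step_arm(
  motion=[
    [[0.7,-0.08,0],-0.17],
    [[1.4,-0.16,0],-0.34],
    [[2.1,-0.24,0],-0.51],
    [[2.8,-0.32,0],-0.68],
    [[3.5,-0.4,0],-0.85],
    [[4.2,-0.47,0],-1.02],
    [[4.9,-0.54,0],-1.19],
    [[5.5,-0.6,0],-1.36],
    [[5.67,-0.63,0],-1.5],
  ],
)

```text
time: 2.68
tool_pos: [0.4664, 0.245, 0.2436]
tool_rot: [-3.141, -0.0, 3.127]
contact_force: [0.1, 0.4, -0.2]
opening: 0.0918
grip_force: 0.0
```

>>> step_arm(
  motion=[
    [[0,0,0],-0.18],
    [[0,0,0],-0.36],
    [[0,0,0],-0.54],
    [[0,0,0],-0.72],
    [[0,0,0],-0.9],
    [[0,0,0],-1.08],
    [[0,0,0],-1.26],
    [[0,0,0],-1.42],
    [[0,0,0],-1.5],
    [[0,0,0],-1.5],
  ],
)

```text
time: 3.92
tool_pos: [0.4669, 0.2433, 0.2437]
tool_rot: [3.141, -0.001, -1.664]
contact_force: [-0.7, 0.4, -0.7]
opening: 0.0916
grip_force: 0.0
```

Run:
```python
from h import *
o=robot.observe();print(o["time"],o["tool_pos"],o["tool_rot"])
c=wrist("pics/w2.png",s=1.42); np.save("w2.npy",c,allow_pickle=True)
c=np.load("w1.npy",allow_pickle=True).item(); im=c["pixels"].astype(int)
P=[]
for u,v in[(289.5,68.3),(285.9,265.1)]:
    m=np.zeros(im.shape[:2],bool); m[int(v)-9:int(v)+10,int(u)-10:int(u)+11]=1
    hsv=cv2.cvtColor(c["pixels"],cv2.COLOR_RGB2HSV); m&=(hsv[...,1]<70)&(hsv[...,2]>90)
    ys,xs=np.nonzero(m); q=((xs.min()+xs.max())/2,(ys.min()+ys.max())/2)
    P.append(pt(c,q,.0118)); print(m.sum(),xs.mean(),ys.mean(),q,P[-1])
d=P[0]-P[1];print("len",np.linalg.norm(d),"yaw",np.arctan2(-d[0],d[1]),"mid",(P[0]+P[1])/2)
ps=[pt(c,(u/1.42,v/1.42),.003) for u,v in[(316,66),(486,68),(327,400),(467,400)]];print(np.round(ps,4).tolist())
```

```text
3.925 [0.46693849 0.24328013 0.24370788] [ 3.14146407e+00 -5.31980786e-04 -1.66421154e+00]
166 289.6807228915663 68.20481927710843 (np.float64(290.0), np.float64(68.5)) [0.52866941 0.02206767 0.0118    ]
95 285.7578947368421 264.42105263157896 (np.float64(285.5), np.float64(264.5)) [ 0.53768061 -0.19351948  0.0118    ]
len 0.21577540390463693 yaw 0.04177408441765024 mid [ 0.53317501 -0.0857259   0.0118    ]
[[0.4592, 0.0398, 0.003], [0.5806, 0.0455, 0.003], [0.4721, -0.2245, 0.003], [0.5926, -0.2176, 0.003]]
```

View pics/w2.png

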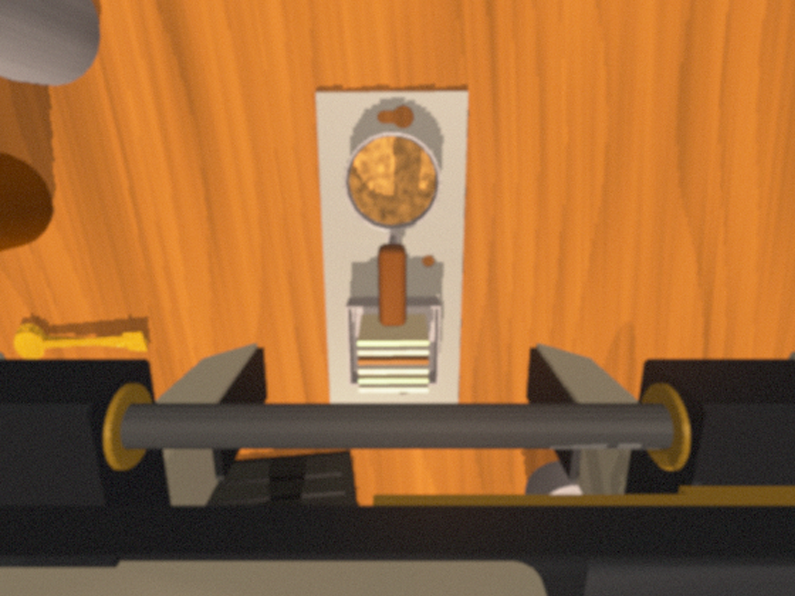

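The caddy is seen with its ring up: plate corners (316,91) and (467,91), entry_a (404,116), catch hole (429,261), grip (392,284). I'll fit its pose from the plate edges.

```bash
cat > fit.py <<'E'
from h import *
from scipy.optimize import least_squares
c=np.load("w2.npy",allow_pickle=True).item()
S=cv2.cvtColor(c["pixels"],cv2.COLOR_RGB2HSV)[...,1].astype(float)
def cross(a,start,step):   # from inside plate outward until saturation rises, subpixel
    i=start
    while a[i+step]<125: i+=step
    return i+step*(125-a[i])/(a[i+step]-a[i])
L=[(cross(S[r],228,-1),r) for r in list(range(72,140,4))+list(range(140,236,4)) ]
Rr=[(cross(S[r],322,1),r) for r in range(72,236,4)]
T=[(k,cross(S[:,k],68,-1)) for k in range(228,325,4)]
w=lambda A,z:np.array([pt(c,q,z)[:2] for q in A])
L,Rr,T=w(L,.004),w(Rr,.004),w(T,.004)
def res(x):
    f=lambda P:(P-x[:2])@np.array([[np.cos(x[2]),-np.sin(x[2])],[np.sin(x[2]),np.cos(x[2])]])
    return np.r_[f(L)[:,0]+.055,f(Rr)[:,0]-.055,f(T)[:,1]-.125]*1e3
s=least_squares(res,[.467,.248,3.06],loss="soft_l1")
x=s.x;r=res(x);print("caddy",x,"rms",np.sqrt((r**2).mean()),[np.round(np.median(q),2) for q in np.split(r,[len(L),len(L)+len(Rr)])])
Rz=Ro.from_euler("z",x[2]).as_matrix()
W=lambda p:Rz@np.array(p)+[x[0],x[1],0]
for n,p in[("entry",(.008,.108,.004)),("catch",(.028,0,.004)),("griptop",(0,0,.086)),("ringtop",(0,.062,.026)),("g+",(0,.026,.086)),("g-",(0,-.026,.086))]: print(n,proj(c,W(p))*1.42)
g=W((0,0,.075));print(g); shift([g[0],g[1],.24],x[2]+np.pi/2)
E
python3 fit.py
```

```text
caddy [0.47039536 0.25080939 3.05735309] rms 0.8018584708104749 [np.float64(-0.66), np.float64(0.54), np.float64(-0.02)]
entry [402.21904523 114.82768873]
catch [428.11203349 259.24285339]
griptop [391.80532818 286.96336916]
ringtop [391.66809675 181.02415644]
g+ [391.35952754 246.35506068]
g- [392.23099662 325.73782131]
[0.47039536 0.25080939 0.075     ]
shift [-0.126 -0.047  0.062] spin -0.01
```

>>> step_arm(
  motion=[
    [[-0.12,-0.05,0.6],-0.01],
    [[-0.12,-0.05,1.3],-0.01],
    [[-0.12,-0.05,2.0],-0.01],
    [[-0.12,-0.05,2.5],-0.01],
    [[-0.12,-0.05,2.75],-0.01],
    [[-0.12,-0.05,2.84],-0.01],
    [[-0.12,-0.05,2.84],-0.01],
  ],
)

```text
time: 4.85
tool_pos: [0.4709, 0.2516, 0.0739]
tool_rot: [-3.141, 0.0, -1.652]
contact_force: [-0.4, 0.3, 0.8]
opening: 0.0919
grip_force: 0.0
```

>>> step_arm(
  motion=[
    [[0,0,0],0],
    [[0,0,0],0],
    [[0,0,0],0],
    [[0,0,0],0],
    [[0,0,0],0],
    [[0,0,0],0],
    [[0,0,0],0],
  ],
  hand=255,
  squeeze=40,
)

```text
time: 5.72
tool_pos: [0.4704, 0.2516, 0.0732]
tool_rot: [3.141, -0.0, -1.651]
contact_force: [-0.2, -0.2, -0.0]
opening: 0.0262
grip_force: 0.0
```

>>> step_arm(
  motion=[
    [[0,0,0],0],
    [[0,0,0],0],
    [[0,0,0],0],
    [[0,0,0],0],
  ],
)

```text
time: 6.22
tool_pos: [0.4705, 0.2516, 0.0732]
tool_rot: [-3.142, -0.0, -1.651]
contact_force: [0.2, -0.8, -1.3]
opening: 0.0176
grip_force: 40.0
```

>>> step_arm(
  motion=[
    [[0,0,-0.05],0],
    [[0,0,-0.2],0],
    [[0,0,-0.5],0],
    [[0,0,-0.9],0],
    [[0,0,-1.4],0],
    [[0,0,-1.8],0],
    [[0,0,-2.0],0],
    [[0,0,-2.0],0],
  ],
)

```text
time: 7.22
tool_pos: [0.4706, 0.2517, 0.1938]
tool_rot: [-3.14, 0.0, -1.651]
contact_force: [-0.0, 0.3, -4.5]
opening: 0.018
grip_force: 40.0
```

Run:
```python
from h import *
o=robot.observe();print({k:np.round(v,3) for k,v in o.items()})
wrist("pics/w3.png",s=1.42)
```

```text
{'time': np.float64(7.225), 'qpos': array([ 0.347,  0.402,  1.578, -0.   ,  1.16 , -2.713]), 'qvel': array([-0.   ,  0.026,  0.029,  0.001, -0.013, -0.001]), 'joint_efforts': array([ 3.3000e-02, -4.8223e+01, -2.5172e+01, -6.2000e-02,  1.5300e-01,
        0.0000e+00]), 'tool_pos': array([0.471, 0.252, 0.194]), 'tool_rot': array([-3.14 ,  0.   , -1.651]), 'contact_force': array([-0.04 ,  0.302, -4.477]), 'torque': array([0.094, 0.014, 0.017]), 'grip_force': np.float64(39.979), 'opening': np.float64(0.018)}
```

View pics/w3.png

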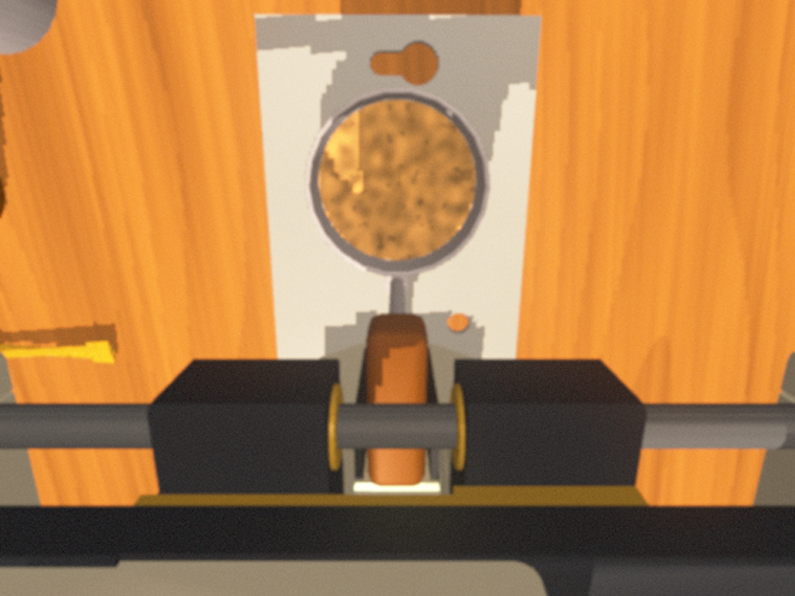

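In hand, the entry shows at (420,64), catch hole (457,322), plate corners (256,16) and (542,16). Next I work out the caddy's pose in the tool frame and the target over the screws.

```bash
cat > hand.py <<'E'
from h import *
c=robot.read_camera("wrist"); K=np.array(c["intrinsics"]);T=np.array(c["T_tool_cam"])
def tp(q,z): # pixel -> tool-frame point at tool depth z
    d=T[:3,:3]@(np.linalg.solve(K,[q[0],q[1],1])*[1,-1,-1]); o=T[:3,3]; return o+d*(z-o[2])/d[2]
S=cv2.cvtColor(c["pixels"],cv2.COLOR_RGB2HSV)[...,1].astype(float)
def cross(a,i,st):
    while a[i+st]<125: i+=st
    return i+st*(125-a[i])/(a[i+st]-a[i])
zt=.0692
L=np.array([tp((cross(S[r],210,-1),r),zt) for r in range(16,240,6)]); R=np.array([tp((cross(S[r],358,1),r),zt) for r in range(60,240,6)])
Tp=np.array([tp((k,cross(S[:,k],18,-1)),zt) for k in list(range(184,240,4))+list(range(250,360,4))])
lf,rf=np.polyfit(L[:,0],L[:,1],1),np.polyfit(R[:,0],R[:,1],1)
print("edge slopes",lf[0],rf[0],"y at x=0",lf[1],rf[1],"top x",np.median(Tp[:,0]),"slope",np.polyfit(Tp[:,1],Tp[:,0],1)[0])
m=(S>125).astype(np.uint8)
n,lab,st,cen=cv2.connectedComponentsWithStats(m)
for i in range(1,n):
    if 25<st[i,4]<900 and 180<cen[i,0]<370: 
        x,y,w,h,a=st[i]; print("blob",st[i],cen[i],"tool",np.round([tp((x,y+h/2),zt)[:2],tp((x+w-1,y+h/2),zt)[:2],tp((x+w/2,y),zt)[:2],tp((x+w/2,y+h-1),zt)[:2]],4).tolist())
E
python3 hand.py
```

```text
edge slopes 0.004298750863515972 0.002092714827500472 y at x=0 -0.05553943159831728 0.05560292287035615 top x 0.12543974092207028 slope -1.9889579940337947e-06
blob [315 221  15  12 140] [322.13571429 226.52857143] tool [[-0.0002, 0.0233], [-0.0001, 0.0323], [0.0039, 0.028], [-0.0036, 0.0283]]
blob [230 269  12  63 462] [234.7987013  300.95887446] tool [[-0.0538, -0.0336], [-0.0538, -0.026], [-0.03, -0.0287], [-0.0782, -0.0303]]
blob [318 269  11  63 455] [323.29450549 301.32307692] tool [[-0.0537, 0.027], [-0.0537, 0.0339], [-0.0299, 0.0299], [-0.0781, 0.0316]]
```

>>> step_arm(
  motion=[
    [[0.1,0,-0.3],0.06],
    [[0.5,-0.1,-0.6],0.2],
    [[1.1,-0.27,-0.6],0.36],
    [[1.8,-0.44,-0.6],0.52],
    [[2.5,-0.61,-0.6],0.68],
    [[3.2,-0.78,-0.6],0.84],
    [[3.9,-0.95,-0.6],1.0],
    [[4.6,-1.13,-0.6],1.16],
    [[5.1,-1.25,-0.6],1.32],
    [[5.4,-1.32,-0.6],1.48],
  ],
)

```text
time: 8.57
tool_pos: [0.5229, -0.0793, 0.2278]
tool_rot: [3.141, -0.003, -3.138]
contact_force: [0.3, -0.6, -3.1]
opening: 0.0177
grip_force: 40.0
```

>>> step_arm(
  motion=[
    [[0,0,0],0.16],
    [[0,0,0],0.32],
    [[0,0,0],0.48],
    [[0,0,0],0.64],
    [[0,0,0],0.8],
    [[0,0,0],0.96],
    [[0,0,0],1.12],
    [[0,0,0],1.28],
    [[0,0,0],1.4],
    [[0,0,0],1.46],
  ],
)

```text
time: 9.82
tool_pos: [0.5227, -0.0775, 0.2279]
tool_rot: [-3.139, -0.001, 1.689]
contact_force: [-0.1, 0.0, -3.6]
opening: 0.0177
grip_force: 40.0
```

>>> step_arm(
  motion=[
    [[0,0,0],0.03],
    [[0,0,0],0.05],
    [[0,0,0],0.05],
    [[0,0,0],0.05],
  ],
)

```text
time: 10.32
tool_pos: [0.5233, -0.0777, 0.2292]
tool_rot: [-3.142, 0.0, 1.642]
contact_force: [-0.0, 0.5, -3.4]
opening: 0.0183
grip_force: 40.0
```

```bash
python3 -c "
from h import *
print(robot.observe()['contact_force'],robot.observe()['tool_pos'],robot.observe()['tool_rot']);shift([.5252,-.0866,.090],1.616)"
```

```text
[-0.01479801  0.52708774 -3.39208115] [ 0.52328284 -0.0776816   0.22923568] [-3.14150122e+00  6.85792112e-05  1.64228993e+00]
shift [-0.15   0.021  2.321] spin 0.026
```

>>> step_arm(
  motion=[
    [[-0.05,0,0.3],0.01],
    [[-0.1,0.01,0.8],0.02],
    [[-0.15,0.02,1.3],0.026],
    [[-0.15,0.02,1.8],0.026],
    [[-0.15,0.02,2.15],0.026],
    [[-0.15,0.02,2.28],0.026],
    [[-0.15,0.02,2.32],0.026],
    [[-0.15,0.02,2.32],0.026],
    [[-0.15,0.02,2.32],0.026],
  ],
)

```text
time: 11.45
tool_pos: [0.5256, -0.0868, 0.0909]
tool_rot: [3.14, 0.001, 1.616]
contact_force: [0.3, -0.5, -3.6]
opening: 0.0174
grip_force: 40.0
```

```bash
python3 -c "
from h import *
print(robot.observe()['contact_force'],robot.observe()['tool_pos'],robot.observe()['tool_rot']);shift([.5252,-.0866,.0762],1.616)
wrist('pics/w4.png',(100,0,460,250),2.2)"
```

```text
[ 0.32463943 -0.51092787 -3.62489933] [ 0.52563186 -0.08676036  0.09092477] [3.14006834e+00 6.47966753e-04 1.61586266e+00]
shift [ 0.003 -0.007  0.245] spin -0.0
```

View pics/w4.png

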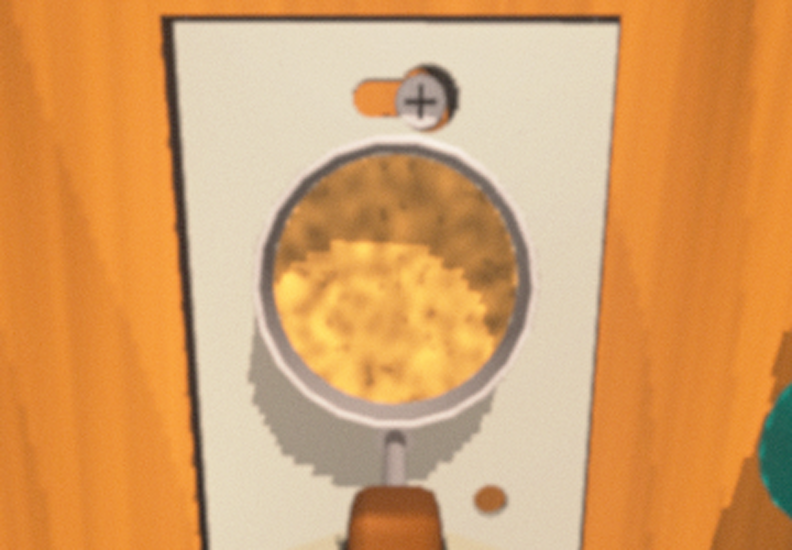

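The screw head shows through entry_a at crop (420,101); the entry's centre is about (427,98), right rim 459, top 64, bottom 132. I'll convert both to tool coordinates.

Run:
```python
from h import *
c=robot.read_camera("wrist"); K=np.array(c["intrinsics"]);T=np.array(c["T_tool_cam"])
def tp(q,z):
    d=T[:3,:3]@(np.linalg.solve(K,[q[0],q[1],1])*[1,-1,-1]); o=T[:3,3]; return (o+d*(z-o[2])/d[2])[:2]*1e3
v=lambda u,w:((u+.5)/2.2-.5+100,(w+.5)/2.2-.5)
z=robot.observe()["tool_pos"][2]
print("screw",tp(v(420,101),z-.0118),"head edges",tp(v(396,101),z-.0118),tp(v(445,101),z-.0118),tp(v(420,76),z-.0118),tp(v(420,126),z-.0118))
print("entry right",tp(v(459,98),.0692),"top",tp(v(428,64),.0692),"bottom",tp(v(428,132),.0692),"slot left",tp(v(353,98),.0692),"catch hole",tp(v(491,500),.0692))
```

```text
screw [108.62739994   6.78564494] head edges [108.61978941   0.39876525] [108.63532803  13.43902696] [114.68674079   6.72319702] [102.46656971   6.84913881]
entry right [107.82354587  16.3832666 ] top [115.65334238   8.40036325] bottom [99.79598994  8.60968312] slot left [107.7913573  -10.55691386] catch hole [-0.33650989 28.41092603]
```

>>> step_arm(
  motion=[
    [[0.014,-0.025,0],0],
    [[0.014,-0.025,0.03],0],
    [[0.014,-0.025,0.06],0],
    [[0.014,-0.025,0.08],0],
    [[0.014,-0.025,0.1],0],
    [[0.014,-0.025,0.11],0],
    [[0.014,-0.025,0.12],0],
    [[0.014,-0.025,0.13],0],
    [[0.014,-0.025,0.14],0],
    [[0.014,-0.025,0.14],0],
  ],
)

```text
time: 12.8
tool_pos: [0.5237, -0.0859, 0.0817]
tool_rot: [3.141, 0.0, 1.616]
contact_force: [0.8, -0.4, -4.2]
opening: 0.0179
grip_force: 40.0
```

>>> step_arm(
  motion=[
    [[0,0,0.02],0],
    [[0,0,0.04],0],
    [[0,0,0.055],0],
    [[0,0,0.07],0],
    [[0,0,0.08],0],
    [[0,0,0.088],0],
    [[0,0,0.092],0],
    [[0,0,0.092],0],
  ],
)

```text
time: 13.8
tool_pos: [0.5237, -0.0858, 0.0763]
tool_rot: [3.141, 0.0, 1.616]
contact_force: [-0.5, 0.6, -1.5]
opening: 0.0175
grip_force: 40.0
```

Run:
```python
from h import *
o=robot.observe();print(o["contact_force"],o["torque"],o["tool_pos"],o["tool_rot"])
```

```text
[-0.5325645   0.60714818 -1.51369875] [ 0.06224292 -0.18505682 -0.05890774] [ 0.52365326 -0.08583728  0.07627351] [3.14146350e+00 1.02142161e-04 1.61582730e+00]
```

>>> step_arm(
  motion=[
    [[0,0.025,0],0],
    [[0,0.05,0],0],
    [[0,0.08,0],0],
    [[0,0.11,0],0],
    [[0,0.14,0],0],
    [[0,0.17,0],0],
    [[0,0.2,0],0],
    [[0,0.22,0],0],
    [[0,0.235,0],0],
    [[0,0.235,0],0],
  ],
)

```text
time: 15.05
tool_pos: [0.5382, -0.0853, 0.0762]
tool_rot: [3.141, 0.0, 1.616]
contact_force: [0.1, -0.1, -0.2]
opening: 0.0179
grip_force: 40.0
```

>>> step_arm(
  motion=[
    [[0,0.008,0],0],
    [[0,0.016,0],0],
    [[0,0.022,0],0],
    [[0,0.028,0],0],
    [[0,0.028,0],0],
  ],
)

```text
time: 15.68
tool_pos: [0.5395, -0.0851, 0.0762]
tool_rot: [3.141, 0.0, 1.616]
contact_force: [-0.5, 0.2, 0.6]
opening: 0.0178
grip_force: 40.0
```

Run:
```python
from h import *
o=robot.observe();print(o["contact_force"],o["torque"],o["tool_pos"],o["tool_rot"])
wrist('pics/w5.png',(100,0,460,250),2.2)
```

```text
[-0.45143469  0.21765562  0.55770885] [0.01622165 0.01232923 0.0011621 ] [ 0.53946116 -0.08513561  0.07620963] [3.14140610e+00 1.29580562e-04 1.61582072e+00]
```

View pics/w5.png

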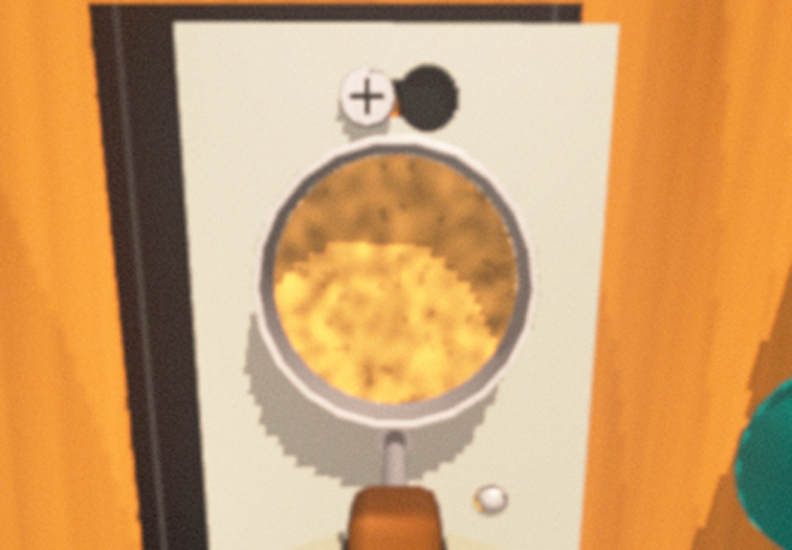

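The screw is at the slot end at (367,97) and the ball is up in the catch hole at (491,498). A gentle push will show whether it is fully home.

>>> step_arm(
  motion=[
    [[0,0.006,0],0],
    [[0,0.012,0],0],
    [[0,0.016,0],0],
    [[0,0.016,0],0],
  ],
)

```text
time: 16.23
tool_pos: [0.54, -0.0851, 0.0762]
tool_rot: [-3.141, 0.0, 1.616]
contact_force: [-3.7, 0.7, 4.5]
opening: 0.0179
grip_force: 40.0
```

>>> step_arm(
  motion=[
    [[0,0.005,0],0],
    [[0,0.01,0],0],
    [[0,0.01,0],0],
  ],
)

```text
time: 16.6
tool_pos: [0.5405, -0.085, 0.0762]
tool_rot: [-3.141, -0.0, 1.616]
contact_force: [-5.7, -1.2, 5.3]
opening: 0.0176
grip_force: 40.0
```

>>> step_arm(
  motion=[
    [[0,0.006,0],0],
    [[0,0.012,0],0],
    [[0,0.012,0],0],
  ],
)

```text
time: 16.98
tool_pos: [0.5408, -0.085, 0.0763]
tool_rot: [-3.14, -0.0, 1.616]
contact_force: [-7.6, -1.2, 7.0]
opening: 0.0174
grip_force: 40.0
```

Run:
```python
from h import *
o=robot.observe();print(o["contact_force"],o["torque"],o["tool_pos"],o["tool_rot"])
wrist('pics/w6.png',(100,0,460,250),2.2)
```

```text
[-7.62898057 -1.15423764  6.96819728] [-0.12130955  1.00848754  0.03217569] [ 0.54077486 -0.08503491  0.07627989] [-3.13959946e+00 -6.35967676e-05  1.61609958e+00]
```

View pics/w6.png

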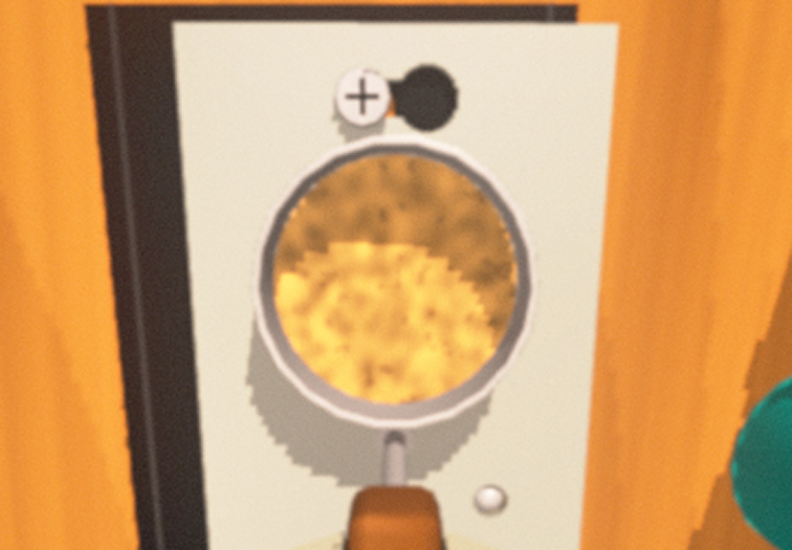

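>>> step_arm(
  motion=[
    [[0,0.01,0],0],
    [[0,0.015,0],0],
    [[0,0.015,0],0],
  ],
)

```text
time: 17.4
tool_pos: [0.5411, -0.085, 0.0764]
tool_rot: [-3.138, -0.0, 1.616]
contact_force: [-8.6, -0.7, 9.8]
opening: 0.0177
grip_force: 40.0
```

Run:
```python
from h import *
o=robot.observe();print(o["contact_force"],o["torque"],o["tool_pos"],o["tool_rot"])
a=cv2.imread('pics/w6.png'); c=wrist('pics/w7.png',(100,0,460,250),2.2); b=cv2.imread('pics/w7.png')
# screw shift and ball shift relative to the plate between pictures
for n,(x,y,w,h) in dict(screw=(335,68,55,58),ball=(470,480,40,38),ring=(255,330,290,100)).items():
    t=a[y:y+h,x:x+w]; r=cv2.matchTemplate(b[y-8:y+h+8,x-12:x+w+12],t,cv2.TM_CCOEFF_NORMED); print(n,np.array(cv2.minMaxLoc(r)[3])-[12,8],r.max())
```

```text
[-8.6435892  -0.68022457  9.76013707] [-0.19284926  1.52223876  0.08159999] [ 0.54112444 -0.08504184  0.07637309] [-3.13840742e+00 -7.26951829e-05  1.61634636e+00]
screw [-1  0] 0.99136174
ball [-1  0] 0.9821621
ring [0 0] 0.99601
```

>>> step_arm(
  motion=[
    [[0,-0.015,0],0],
    [[0,-0.028,0],0],
    [[0,-0.028,0],0],
  ],
)

```text
time: 17.82
tool_pos: [0.5408, -0.0851, 0.0762]
tool_rot: [-3.141, 0.0, 1.616]
contact_force: [-4.8, 0.0, 4.3]
opening: 0.0176
grip_force: 40.0
```

>>> step_arm(
  motion=[
    [[0,0,0],0],
    [[0,0,0],0],
    [[0,0,0],0],
    [[0,0,0],0],
  ],
  hand=120,
)

```text
time: 18.32
tool_pos: [0.541, -0.0851, 0.0761]
tool_rot: [3.141, 0.0, 1.616]
contact_force: [0.1, -0.2, 0.0]
opening: 0.0479
grip_force: 0.0
```

>>> step_arm(
  motion=[
    [[0,0,-0.1],0],
    [[0,0,-0.4],0],
    [[0,0,-0.9],0],
    [[0,0,-1.5],0],
    [[0,0,-2.1],0],
    [[0,0,-2.6],0],
    [[0,0,-2.8],0],
    [[0,0,-2.8],0],
  ],
)

```text
time: 19.32
tool_pos: [0.541, -0.0851, 0.2445]
tool_rot: [3.141, 0.0, 1.616]
contact_force: [0.5, 0.1, -0.7]
opening: 0.0486
grip_force: 0.0
```

Run:
```python
from h import *
o=robot.observe();print(o["contact_force"],o["tool_pos"],o["tool_rot"])
c=wrist(); np.save("w8.npy",c,allow_pickle=True)
cv2.imwrite("pics/w8.png",cv2.resize(c["pixels"][:,100:],None,fx=1.4,fy=1.4)[...,::-1])
```

```text
[ 0.4664828   0.14296322 -0.71404022] [ 0.5409516  -0.0850784   0.24448887] [3.14060156e+00 4.26241733e-04 1.61574192e+00]
```

View pics/w8.png

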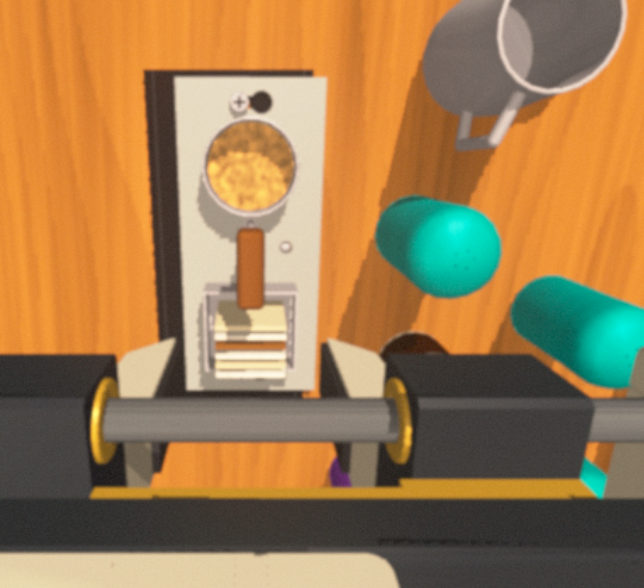

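The caddy is home: the screw is at the slot end (239,101) and the ball is up in its hole (286,247). It stayed put on release. Now the shaker: hover beside it and measure.

>>> step_arm(
  motion=[
    [[-0.4,0.4,0],0],
    [[-0.9,0.9,0],0],
    [[-1.4,1.35,0],0],
    [[-1.9,1.8,0],0],
    [[-2.2,2.1,0],0],
    [[-2.27,2.2,0],0],
    [[-2.27,2.2,0],0],
    [[-2.27,2.2,0],0],
  ],
  hand=0,
)

```text
time: 20.38
tool_pos: [0.6784, -0.2143, 0.2442]
tool_rot: [-3.141, -0.0, 1.617]
contact_force: [-0.9, -0.3, 0.4]
opening: 0.0916
grip_force: 0.0
```

```bash
cat > sh.py <<'E'
from h import *
from scipy.optimize import least_squares
o=robot.observe();print(o["tool_pos"],o["tool_rot"],o["opening"])
c=wrist(); np.save("w9.npy",c,allow_pickle=True)
H=cv2.cvtColor(c["pixels"],cv2.COLOR_RGB2HSV).astype(int)
a=np.linspace(0,2*np.pi,72)
def cap(x,y):
    P=[(x+r*np.cos(t),y+r*np.sin(t),z) for r,z in[(.0305,.07),(.0305,.08),(.027,.089),(.018,.096),(.008,.0995)] for t in a]
    return cv2.convexHull(np.array([proj(c,p) for p in P],np.float32))[:,0]
h=cap(.68,-.174); print("pred bbox",h.min(0),h.max(0))
m=((H[...,1]<75)&(H[...,2]>70)).astype(np.uint8)
n,lab,st,cen=cv2.connectedComponentsWithStats(m)
for i in np.argsort(-st[1:,4])[:8]+1: print(st[i],cen[i])
for s in[(.68,-.174)]:
    u,v=proj(c,(s[0],s[1],.1)); i=lab[int(v),int(u)]; print("at apex",u,v,i,st[i],H[int(v),int(u)])
E
python3 sh.py
```

```text
[ 0.67837314 -0.21426222  0.24416289] [-3.14094811e+00 -3.51448731e-04  1.61652472e+00] 0.09156120924390267
pred bbox [248.1409  111.08846] [317.72464 181.3884 ]
[   85   242   388   115 19938] [290.70523623 304.3083559 ]
[   86     0   124   170 14671] [155.89816645  86.11539772]
[   0  390  387   30 9371] [195.84633444 406.33667698]
[ 253  120   68   70 3633] [286.14891274 154.85769337]
[542 118  18  71 648] [553.61419753 162.76388889]
[497 285  24   7  99] [507.66666667 287.85858586]
[136  93  27   4  94] [149.11702128  94.40425532]
[355 190  29  14  30] [368.66666667 193.66666667]
at apex 283.2018610543896 150.00175187653878 59 [ 253  120   68   70 3633] [ 11  27 240]
```

The cap blob measures 68x70 px against a predicted 70x70, so the shaker is at about (0.684, -0.182).

>>> step_arm(
  motion=[
    [[0.3,0.06,0],0],
    [[0.54,0.117,0],0],
    [[0.54,0.117,0.5],0],
    [[0.54,0.117,1.1],0],
    [[0.54,0.117,1.7],0],
    [[0.54,0.117,2.3],0],
    [[0.54,0.117,2.8],0],
    [[0.54,0.117,3.05],0],
    [[0.54,0.117,3.12],0],
    [[0.54,0.117,3.12],0],
  ],
)

```text
time: 21.68
tool_pos: [0.685, -0.1824, 0.058]
tool_rot: [3.14, 0.001, 1.616]
contact_force: [0.4, 0.1, -0.2]
opening: 0.092
grip_force: 0.0
```

>>> step_arm(
  motion=[
    [[0,0,0],0],
    [[0,0,0],0],
    [[0,0,0],0],
    [[0,0,0],0],
    [[0,0,0],0],
    [[0,0,0],0],
    [[0,0,0],0],
  ],
  hand=255,
  squeeze=20,
)

```text
time: 22.55
tool_pos: [0.6843, -0.1826, 0.0572]
tool_rot: [-3.141, 0.0, 1.616]
contact_force: [-2.1, -0.1, 4.4]
opening: 0.0602
grip_force: 20.0
```

>>> step_arm(
  motion=[
    [[0,0,-0.05],0],
    [[0,0,-0.2],0],
    [[0,0,-0.5],0],
    [[0,0,-0.9],0],
    [[0,0,-1.4],0],
    [[0,0,-1.9],0],
    [[0,0,-2.3],0],
    [[0,0,-2.5],0],
    [[0,0,-2.5],0],
  ],
)

```text
time: 23.68
tool_pos: [0.6847, -0.1826, 0.2083]
tool_rot: [3.14, 0.001, 1.616]
contact_force: [-0.3, -0.3, -3.5]
opening: 0.06
grip_force: 20.0
```

```bash
cat > sh2.py <<'E'
from h import *
o=robot.observe();print(o["tool_pos"],o["contact_force"],o["torque"],o["opening"])
c=wrist(); K=np.array(c["intrinsics"]);T=np.linalg.inv(np.array(c["T_tool_cam"]))
H=cv2.cvtColor(c["pixels"],cv2.COLOR_RGB2HSV).astype(int)
a=np.linspace(0,2*np.pi,72)
def capt(x,y): # tool frame, grasp so that underside is zb ahead
    zb=.0572
    P=[T@[x+r*np.cos(t),y+r*np.sin(t),zb-z,1] for r,z in[(.0305,.07),(.0305,.08),(.027,.089),(.018,.096),(.008,.0995)] for t in a]
    q=np.array([K@(p[:3]*[1,-1,-1]) for p in P]); return cv2.convexHull((q[:,:2]/q[:,2:]).astype(np.float32))[:,0]
for x in(-.004,0,.004): h=capt(x,0);print(x,"pred",h.min(0),h.max(0))
g=c["pixels"]
for u in(260,279,298): print(u,[(r,H[r,u].tolist()) for r in range(90,262,5)])
E
python3 sh2.py
python3 - <<'E'
import sys; sys.path.insert(0,'.')
import os; os.chdir('.')
from h import *
# caddy pose now, from w8 (home): nest from screws/ball geometry vs TCP at release
c=np.load("w8.npy",allow_pickle=True).item()
for n,uv,z in[("ringtop",(250,165),.029),("ball",(286,247),.008),("TL",(174,78),.007),("TR",(327,78),.007),("gripend+",(250,229),.089)]:
    q=((uv[0]+.5)/1.4-.5+100,(uv[1]+.5)/1.4-.5); print(n,pt(c,q,z))
E
```

```text
[ 0.68472747 -0.18261954  0.2082857 ] [-0.28815171 -0.30791359 -3.54801877] [-0.07322917 -0.10291916 -0.02091898] 0.06001800499497496
-0.004 pred [201.16039 232.06802] [356.85712 388.02615]
0 pred [200.53195 222.49149] [357.5069  379.56168]
0.004 pred [199.89311 212.7585 ] [358.16742 370.9564 ]
260 [(90, [83, 183, 102]), (95, [17, 128, 138]), (100, [13, 175, 165]), (105, [15, 191, 156]), (110, [13, 186, 156]), (115, [14, 190, 158]), (120, [15, 191, 156]), (125, [13, 190, 158]), (130, [13, 187, 158]), (135, [14, 188, 160]), (140, [14, 192, 155]), (145, [14, 192, 158]), (150, [13, 190, 160]), (155, [15, 199, 156]), (160, [14, 185, 157]), (165, [14, 195, 156]), (170, [14, 187, 157]), (175, [14, 197, 158]), (180, [14, 194, 154]), (185, [14, 196, 212]), (190, [13, 138, 105]), (195, [11, 184, 72]), (200, [9, 163, 75]), (205, [9, 178, 73]), (210, [12, 75, 140]), (215, [14, 53, 139]), (220, [10, 57, 144]), (225, [12, 44, 170]), (230, [11, 41, 180]), (235, [11, 44, 187]), (240, [11, 43, 212]), (245, [12, 40, 223]), (250, [13, 33, 231]), (255, [13, 35, 232]), (260, [15, 36, 231])]
279 [(90, [8
[... 1082 characters left out ...]
5, [14, 203, 230]), (160, [15, 195, 231]), (165, [14, 193, 233]), (170, [15, 199, 232]), (175, [14, 186, 232]), (180, [14, 198, 230]), (185, [14, 190, 231]), (190, [13, 140, 170]), (195, [11, 185, 77]), (200, [10, 211, 70]), (205, [12, 208, 70]), (210, [12, 74, 142]), (215, [12, 53, 145]), (220, [13, 51, 150]), (225, [10, 45, 186]), (230, [11, 43, 194]), (235, [11, 43, 200]), (240, [12, 43, 216]), (245, [15, 37, 225]), (250, [15, 33, 233]), (255, [13, 26, 237]), (260, [13, 26, 243])]
ringtop [ 0.5378905  -0.02153838  0.029     ]
ball [ 0.56930059 -0.08379652  0.008     ]
TL [0.48020732 0.03625598 0.007     ]
TR [0.59084703 0.04137608 0.007     ]
gripend+ [ 0.53952628 -0.05795641  0.089     ]
```

Run:
```python
from h import *
c=robot.read_camera("wrist"); K=np.array(c["intrinsics"]);T=np.linalg.inv(np.array(c["T_tool_cam"]))
def pr(x,z): q=K@((T@[x,0,z,1])[:3]*[1,-1,-1]); return round(float(q[1]/q[2]),1)
for x in(-.002,0,.002,.004,.006): print(x,"cap",pr(x+.0305,.0572-.068),"bottom",pr(x+.03,.0572))
H=cv2.cvtColor(c["pixels"],cv2.COLOR_RGB2HSV).astype(int)
print("sat rows",H[184:214,279,1].tolist(),H[184:214,279,2].tolist())
```

```text
-0.002 cap 225.6 bottom 188.3
0 cap 220.9 bottom 185.0
0.002 cap 216.1 bottom 181.7
0.004 cap 211.3 bottom 178.3
0.006 cap 206.4 bottom 175.0
sat rows [176, 161, 154, 159, 170, 210, 174, 177, 198, 205, 173, 192, 207, 152, 189, 186, 184, 183, 148, 164, 164, 117, 93, 73, 70, 62, 60, 60, 55, 55] [213, 182, 136, 88, 78, 74, 76, 75, 76, 72, 75, 73, 74, 74, 70, 70, 75, 74, 79, 73, 76, 87, 112, 136, 150, 152, 148, 144, 144, 145]
```

>>> step_arm(
  motion=[
    [[0.15,-0.12,0],0],
    [[0.5,-0.4,0],0],
    [[0.95,-0.8,0],0],
    [[1.4,-1.2,0],0],
    [[1.9,-1.6,0],0],
    [[2.35,-1.95,0],0],
    [[2.65,-2.2,0],0],
    [[2.79,-2.32,0],0],
    [[2.79,-2.32,0],0],
    [[2.79,-2.32,0],0],
  ],
)

```text
time: 25.02
tool_pos: [0.5384, -0.0222, 0.2068]
tool_rot: [3.141, 0.0, 1.615]
contact_force: [-1.2, -0.1, -2.9]
opening: 0.0603
grip_force: 20.0
```

```bash
python3 -c "
from h import *
print(robot.observe()['contact_force']);shift([.5383,-.0218,.095],1.6155)"
```

```text
[-1.15954333 -0.05002197 -2.94652087]
shift [ 0.008 -0.002  1.863] spin -0.0
```

>>> step_arm(
  motion=[
    [[0.007,0,0.2],0],
    [[0.007,0,0.6],0],
    [[0.007,0,1.0],0],
    [[0.007,0,1.4],0],
    [[0.007,0,1.65],0],
    [[0.007,0,1.8],0],
    [[0.007,0,1.86],0],
    [[0.007,0,1.86],0],
  ],
)

```text
time: 26.02
tool_pos: [0.5381, -0.0212, 0.0957]
tool_rot: [3.141, 0.0, 1.616]
contact_force: [0.2, -0.5, -2.8]
opening: 0.0603
grip_force: 20.0
```

>>> step_arm(
  motion=[
    [[0,0,0.03],0],
    [[0,0,0.06],0],
    [[0,0,0.09],0],
    [[0,0,0.12],0],
    [[0,0,0.15],0],
    [[0,0,0.18],0],
    [[0,0,0.21],0],
    [[0,0,0.23],0],
    [[0,0,0.25],0],
    [[0,0,0.25],0],
  ],
)

```text
time: 27.28
tool_pos: [0.5378, -0.0212, 0.0803]
tool_rot: [3.142, 0.0, 1.616]
contact_force: [0.1, -1.1, -3.1]
opening: 0.0604
grip_force: 20.0
```

>>> step_arm(
  motion=[
    [[0,0,0.03],0],
    [[0,0,0.06],0],
    [[0,0,0.09],0],
    [[0,0,0.12],0],
    [[0,0,0.15],0],
    [[0,0,0.175],0],
    [[0,0,0.195],0],
    [[0,0,0.21],0],
    [[0,0,0.22],0],
    [[0,0,0.22],0],
  ],
)

```text
time: 28.52
tool_pos: [0.5378, -0.0211, 0.0672]
tool_rot: [3.142, 0.0, 1.616]
contact_force: [-0.4, -2.3, -1.4]
opening: 0.0605
grip_force: 20.0
```

>>> step_arm(
  motion=[
    [[-0.012,0,0],0],
    [[-0.02,0,0.008],0],
    [[-0.02,0,0.015],0],
    [[-0.02,0,0.02],0],
    [[-0.02,0,0.02],0],
  ],
)

```text
time: 29.15
tool_pos: [0.5376, -0.0222, 0.0661]
tool_rot: [-3.141, -0.0, 1.616]
contact_force: [-1.1, 0.6, 2.0]
opening: 0.0604
grip_force: 20.0
```

Resting on the cork (the vertical force has changed sign). I release slowly and withdraw.

>>> step_arm(
  motion=[
    [[0,0,0],0],
    [[0,0,0],0],
    [[0,0,0],0],
    [[0,0,0],0],
    [[0,0,0],0],
  ],
  hand=30,
)

```text
time: 29.78
tool_pos: [0.5379, -0.0223, 0.066]
tool_rot: [3.142, 0.0, 1.616]
contact_force: [-1.0, -0.2, -0.4]
opening: 0.0807
grip_force: 0.0
```

>>> step_arm(
  motion=[
    [[0,0,-0.1],0],
    [[0,0,-0.4],0],
    [[0,0,-0.9],0],
    [[0,0,-1.5],0],
    [[0,0,-2.1],0],
    [[0,0,-2.6],0],
    [[0,0,-2.9],0],
    [[-0.6,0,-3],0],
    [[-1,0,-3],0],
    [[-1,0,-3],0],
  ],
)

```text
time: 31.02
tool_pos: [0.5405, -0.0835, 0.2463]
tool_rot: [3.141, 0.0, 1.613]
contact_force: [0.8, -0.1, -0.5]
opening: 0.0809
grip_force: 0.0
```

```bash
cat > chk.py <<'E'
from h import *
o=robot.observe();print(o["tool_pos"],o["contact_force"],o["opening"])
c=wrist(); a=np.linspace(0,2*np.pi,72)
H=cv2.cvtColor(c["pixels"],cv2.COLOR_RGB2HSV).astype(int)
n0=np.array([.5383,-.0226])
P=[(n0[0]+r*np.cos(t),n0[1]+r*np.sin(t),z+.009) for r,z in[(.0305,.07),(.0305,.08),(.027,.089),(.018,.096),(.008,.0995)] for t in a]
h=cv2.convexHull(np.array([proj(c,p) for p in P],np.float32))[:,0]; print("pred cap",h.min(0),h.max(0))
m=((H[...,1]<75)&(H[...,2]>70)).astype(np.uint8); m=cv2.morphologyEx(m,cv2.MORPH_OPEN,np.ones((3,3)))
x0,y0=h.min(0).astype(int); x1,y1=h.max(0).astype(int)
hm=np.zeros(m.shape,np.uint8); cv2.fillConvexPoly(hm,h.astype(np.int32),1)
g=c["pixels"].mean(2); e=cv2.Canny(c["pixels"],60,150)>0
best=max((( (cv2.drawContours(np.zeros_like(hm),[(h+[dx,dy]).astype(np.int32)],-1,1,2)>0)&e).sum(),dx,dy) for dx in range(-14,15) for dy in range(-14,15)); print("edge match",best)
# screw/ball against w8 expectation
yaw=.0445; R=Ro.from_euler("z",yaw).as_matrix(); og=np.array([.541,-.0848,.003])
for n,p in[("ball",(.028,0,.005)),("screw",(-.008,.108,.009)),("entry",(.008,.108,.004))]:
    q=proj(c,R@np.array(p)+og); u,v=q.astype(int); print(n,q,c["pixels"][v,u])
E
python3 chk.py
```

```text
[ 0.54051497 -0.08349166  0.24631407] [ 0.75769614 -0.14728234 -0.51000161] 0.08091216513884104
pred cap [242.99449  84.79079] [315.53052 159.33458]
edge match (np.int64(233), -1, -1)
ball [304.16924339 177.11771299] [232 218 205]
screw [271.15254334  73.55566919] [133 119 112]
entry [286.74927452  73.99072204] [64 55 50]
```

```bash
python3 -c "
from h import *
print(robot.hand_in())"
```

```text
the job is handed in; nothing more can be done
None
```

The caddy is slid home on both screws with the ball catch up in its hole, the cocoa shaker stands upright in the ring with the gripper clear, and the job was handed in at about 31 s.

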